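# Slide the bench pin home in its holder

## Task

Fit the wooden bench pin into the steel holder on the jeweller's bench: slide its tongue into the slot until it comes up against the stop hidden inside, then let go, leaving the pin lying flat on the holder's ledge. Do not shove the little clear dish about.

Things in the scene. Friction and masses are not known exactly. Their poses are not given: they have to be found in the camera images.
- pin_grip (a point): Loose wooden bench pin (0.11 kg) lying flat; this point is mid-width in its body, 15 mm above its underside: grip across the upright sides, 44 mm apart. Axes: x towards the tongue's end, y across, z up. Body from a shoulder 33 mm ahead (+x) to a split tip 57 mm behind; 30 mm high for 35 mm from the shoulder, then sloping to 14 mm at the tip.
- pin_tip (a point): Centre of the end face of the pin's tongue, 95 mm ahead (+x) of pin_grip, 8 mm above the pin's underside; same axes. The tongue runs 62 mm out from the shoulder, 36 mm wide, 16 mm high, its underside flush with the body's; its last 10 mm narrow to about 31 mm.
- slot_mouth (a point): Centre of the slot's mouth in the front face of the fixed steel holder. Axes: x is the level way the tongue slides in, y across, z up. Slot 40 mm wide, 20 mm high, closed above and at the sides; its floor is 10 mm below this point, 24 mm above the bench. A ledge 32 mm wide, level with the slot floor, sticks out 45 mm from the front face (-x) to carry the pin's body.
- holder: The steel holder: a block 90 mm long (x, the way in), 76 mm wide, 56 mm high, screwed to the bench by a lug on each side (128 mm over both, 8 mm high). Origin at the centre of its underside; the mouth is 45 mm from it in -x. Axes as slot_mouth. It does not move.
- stop_face (a point): Face of the rigid stop hidden in the slot, on its middle line, 8 mm above the slot floor: the end of the tongue must rest against it. A screw (brass knob behind the holder) has set it somewhere 44 to 56 mm in from the mouth, so with the pin home its shoulder is still 6 to 18 mm short of the holder's face. Axes as slot_mouth.
- dish: Small loose open dish of clear plastic, 52 mm across, 20 mm high, on the bench beyond the other things. Origin at the centre of its underside.
There are look-alikes about, which are no part of the job. What is shaped like the part that bears pin_grip but purple, red or yellow is not meant.

How it is judged (in metres and radians):
At the end, for the whole second after the job is handed in: The end of the bench pin's tongue rests within 3 mm of the face of the stop inside the slot (5 mm sideways, 3 mm in height), in line with the slot within 0.1 rad, lying flat within 0.06 rad and at rest (x of pin_tip in the frame of stop_face between -0.003 and 0.003 m and y of pin_tip in the frame of stop_face between -0.005 and 0.005 m and z of pin_tip in the frame of stop_face between -0.003 and 0.003 m and angle between the x axis of pin_tip and the x axis of stop_face, either way round below 0.1 rad and angle between pin_tip's own z axis and vertical below 0.06 rad and linear speed of bench_pin below 0.02 m/s); the robot touches nothing.
It fails at once if the clear dish is pushed more than 40 mm from its place (distance of dish from where it was at the start of the episode above 0.04 m).
It also fails if it takes over 42 s, if anything falls off the work surface, if the arm or the gripper's body presses on something with over 40 N, if the wrist force passes 120 N, or if a joint passes its speed limit or range.

## Robot

A 6-joint arm with a two-finger parallel gripper is mounted at the origin on the work surface. World frame = base frame: x ahead of the robot, y to its left, z up, the work surface at z = 0. Lengths are in m, angles in degrees, forces in N, time in s.
With the tool pointing down it reaches from about 0.25 to 0.725 m from the base axis. Payload 9.7 kg.
Tool frame: the origin (TCP) lies on the centre line of the jaws, within the pads' length; the fingertips stand 19 mm ahead of it and the grasp point (between the pads) is the TCP; z points along the fingers, y is the direction in which the jaws open and shut (so a half turn about z gives the same grasp; the last joint's range is limited). The gripper opens to 85 mm and grips with 20 to 120 N. Pads are 22 mm wide; open, the fingers measure 114 mm over their backs; the gripper's body (76 mm by 85 mm) begins 54 mm behind the grasp point. The pads swing forward as they close: fully open they stand 13 mm farther back than shut.
Start: joints at [-75.63, 4.979, 10.078, 95.1, 0, 90], TCP at [0.136, -0.533, 0.25] pointing down, gripper open.
Joint ranges: [-179.16, 179.16], [-48.56, 103.87], [-65.8, 70.77], [-126.05, 130.52], [-82.76, 87.17], [-180, 180]. Speed limits (degrees/s): [127.2, 127.2, 147.25, 180, 180, 180].

## Interface

Orientations are given as [roll, pitch, yaw] about the fixed x, y, z axes, in that order (R = Rz(yaw) Ry(pitch) Rx(roll)).
In Python, from workcell import bot gives the robot as it stands.
- The arm moves only by the tool servo_tool, never from a script. Its argument "motion" is a list that holds one entry, the list of rows, each a list of 6 numbers: the shift along the tool's x, y, z in mm, then the turn, a rotation vector about the tool's x, y, z in rad. A call has 1 to 5 rows; each row shifts and turns the commanded pose from where the row before left it, along the tool's axes as they then stand; what a row does not reach is not made up. A row lasts 1/10 s, in which the tool goes at most 50 mm and 8.59 degrees, less where a joint would pass 70% of its speed; a pose out of reach is approached as far as the arm can. A call is refused whole if a number of a shift passes 50 or a number of a turn 0.15, either way. A call with a gripper value outside its range is refused whole. "gripper" is the finger opening in mm, from 0 to 85.4, set as the call begins (left out, the last holds). The fingers move at their own pace and stop on an object; "newtons" is the grip in N (left out, the last holds). Time passes only in rows, so rows that do not move let the fingers close. It gives the time, the measured TCP pose, the force and the opening at its end, in the units of the state.
- bot.get_obs(): the state, without advancing time (a new reading comes with each control period).
- bot.camera(name): name is "scene" or "top" or "wrist"; returns a dict with "color" (384x512x3 uint8, red, green, blue), "fx", "fy", "cx", "cy" (pixels), "R" (3x3) and "t" (3): a world point X has camera coordinates R X + t. Camera axes: x right, y down, z forward; pixel columns grow to the right and rows downward; lengths in m; the calibration is good to about 2 mm. A picture is of the moment at which its call begins. There is no depth.
- bot.job_done(): hands the job in, once; it reports no verdict.
Trained networks look in a picture, given as the dict that the camera call returned (one of the last four; its "shot" number tells which), for a name from the list of things; names that differ only in an ending like _2 or _b are one class to them, and where a whole thing is asked for, a point or a joint stands for the part that bears it (a point fixed in the world has none). Each returns a list of dicts, best first, with "confidence" (0 to 1); they miss things now and then, are a little off and sometimes report something else, mostly with a low value. They report only what shows in the picture. A call takes as long as a camera call. They do not tell look-alikes from the thing itself.
- bot.look_for(picture, label): "rect" ([left, top, width, height] in pixels, round what is visible of it).
The state is a dict: "time": time; "q": joint angles; "qd": joint speeds; "joint_efforts": joint torques, N m; "ee_pos": TCP position; "tcp_rot": TCP orientation; "wrist_force": force on the tool from outside, world axes, zero at the start; "torque": the same for the moment, N m; "opening": finger opening in m.
Only numpy, scipy, OpenCV 4.12 (cv2) and the standard library are available. Lean on these libraries where they do the work, as an engineer would, in place of code of your own. Each camera call takes 0.05 s, during which the arm holds its last target.

## Working session

There is one attempt and no reset: what is moved stays moved. The work goes in short steps, Python scripts to look and compute and a tool call to move; the robot and the scene stay as the last step left them, time stands still between calls to the robot, and variables do not carry over. Pictures are saved under pics/ and viewed, and the job is handed in when it is done.

Besides the shell and the picture viewer there is one more tool, called after "Request:" as name(argument=value, ...) on one line, values as JSON. servo_tool: Moves the arm, as the interface text tells. Its arguments: {"type":"object","properties":{"motion":{"type":"array","items":{"type":"array","items":{"type":"array","items":{"type":"number"}}}},"gripper":{"type":"number"},"newtons":{"type":"number"}},"required":["motion"]}

```bash
ls; mkdir -p pics; python3 - <<'E'
from workcell import bot
import cv2
o=bot.get_obs(); print(o)
for n in ["scene","top","wrist"]:
    p=bot.camera(n); cv2.imwrite(f"pics/a_{n}.png",p["color"][:,:,::-1])
    print(n,p["fx"],p["cx"],p["cy"],p["R"],p["t"])
    for l in ["pin_grip","holder","dish"]:
        print(l,[(r["rect"],round(r["confidence"],2)) for r in bot.look_for(p,l)])
E
```

```text
pics
{'time': 0.0, 'q': array([-7.56317928e+01,  5.01291317e+00,  1.00328277e+01,  9.50983177e+01,
        5.90561688e-04,  9.00008122e+01]), 'qd': array([ 0.00145708, -0.00695692,  0.08151005, -0.02682814,  0.00407179,
        0.10212643]), 'joint_efforts': array([ 5.48508524e-04, -5.20386350e+01,  4.64806044e+01,  1.62519672e-02,
       -5.11422354e-05,  4.96553992e-05]), 'ee_pos': array([ 0.1364364 , -0.53260042,  0.24955108]), 'tcp_rot': array([-1.79921597e+02, -5.89449784e-04,  1.43673942e+01]), 'wrist_force': array([ 0.52707832, -0.57622973, -0.28807424]), 'torque': array([0.00632385, 0.00051966, 0.02633071]), 'opening': 0.08564745394142016}
scene 349.3575160418208 256.2376044218381 189.51836808679664 [[ 0.89314952  0.44970681  0.00690865]
 [ 0.32483482 -0.63436856 -0.70146908]
 [-0.31107279  0.62876094 -0.7126664 ]] [-0.49708065 -0.06644351  1.06207778]
pin_grip [([285.0, 139.2, 40.9, 21.9], 0.88), ([262.1, 175.8, 50.2, 31.4], 0.77), ([204.7, 112.2, 46.4, 20.5], 0.71), ([222.8, 153.1, 46.9, 30.9], 0.58)]
holder [([176.1, 276.3, 70.4, 73.0], 0.67)]
dish [([339.6, 245.1, 17.9, 16.2], 0.7)]
top 350.3699553324341 252.7502113109559 187.3690763920092 [[-0.02202742 -0.9997417  -0.0055964 ]
 [-0.99212218  0.02254935 -0.12322789]
 [ 0.12332225  0.00283792 -0.99236262]] [0.09746035 0.49095212 1.12135751]
pin_grip [([208.8, 189.0, 17.1, 48.3], 0.77), ([201.4, 150.7, 46.2, 33.6], 0.73), ([155.0, 244.7, 15.0, 49.3], 0.61)]
holder [([317.8, 151.7, 52.1, 31.7], 0.93)]
dish [([262.6, 94.8, 11.2, 18.1], 0.61), ([363.8, 162.4, 7.0, 10.9], 0.25)]
wrist 276.1603599609214 254.56998878460098 192.76721798823553 [[ 2.48364482e-01 -9.68666249e-01 -8.84888239e-04]
 [-9.23274110e-01 -2.37002179e-01  3.02315869e-01]
 [-2.93052899e-01 -7.42675298e-02 -9.53207392e-01]] [-0.54975493 -0.04043227  0.37893937]
pin_grip []
holder []
dish []
```

View pics/a_scene.png

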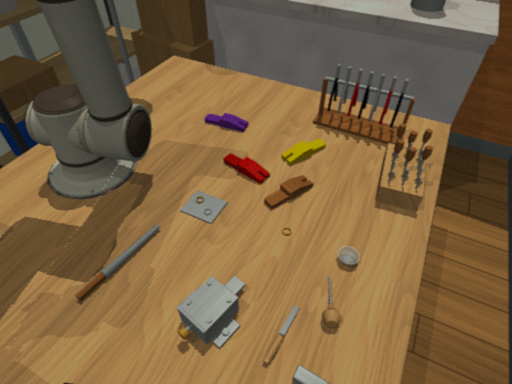

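View pics/a_top.png

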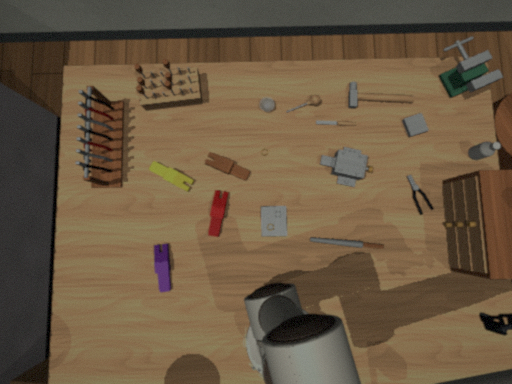

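View pics/a_wrist.png

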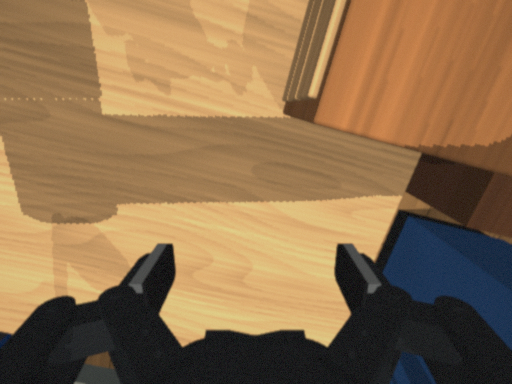

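```bash
cat > h.py <<'E'
import numpy as np, cv2
from workcell import bot
def ray(p,u,v,z):
    R=np.array(p["R"]);t=np.array(p["t"]);d=R.T@np.array([(u-p["cx"])/p["fx"],(v-p["cy"])/p["fy"],1]);c=-R.T@t
    return c+d*(z-c[2])/d[2]
def proj(p,X):
    c=np.array(p["R"])@np.array(X)+np.array(p["t"]);return np.array([p["fx"]*c[0]/c[2]+p["cx"],p["fy"]*c[1]/c[2]+p["cy"]])
E
python3 - <<'E'
from h import *
p=bot.camera("top")
for n,u,v,z in [("pinA",207,155,.01),("pinB",249,177,.01),("hold",350,163,.056),("ledge",322,160,.024),("knob",370,168,.03),("dish",268,104,.02)]: print(n,ray(p,u,v,z).round(3))
im=p["color"][:,:,::-1]
a=cv2.resize(im[140:200,195:265],None,fx=8,fy=8,interpolation=cv2.INTER_CUBIC)
cv2.imwrite("pics/b1.png",a)
cv2.imwrite("pics/b2.png",cv2.resize(im[135:200,310:385],None,fx=8,fy=8,interpolation=cv2.INTER_CUBIC))
im=bot.camera("scene")["color"][:,:,::-1]
cv2.imwrite("pics/b3.png",cv2.resize(im[165:220,255:325],None,fx=8,fy=8,interpolation=cv2.INTER_CUBIC))
E
```

```text
pinA [0.61  0.239 0.01 ]
pinB [0.531 0.098 0.01 ]
hold [ 0.562 -0.23   0.056]
ledge [ 0.581 -0.146  0.024]
knob [ 0.549 -0.303  0.03 ]
dish [0.78  0.028 0.02 ]
```

View pics/b1.png

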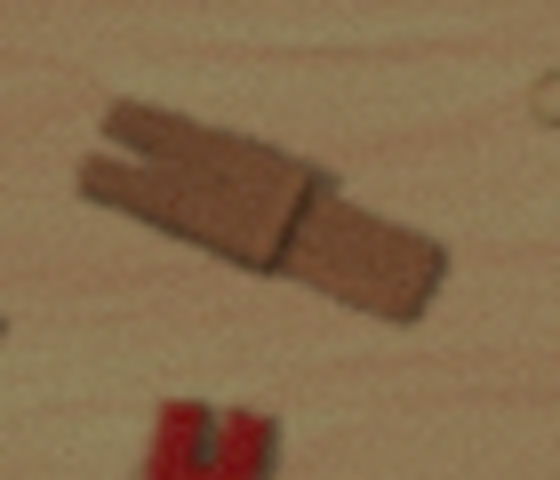

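View pics/b2.png

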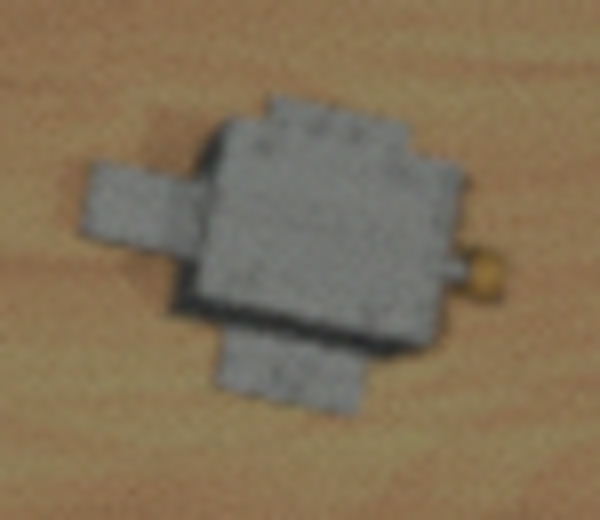

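View pics/b3.png

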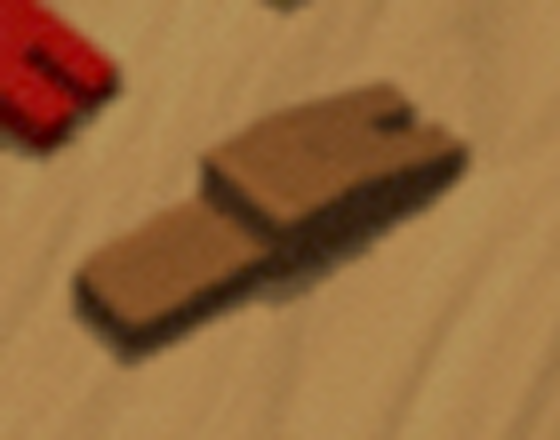

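```bash
cat >> h.py <<'E'
from scipy.optimize import least_squares
def fit(obs,x0,fz=False):
    # obs: list of (pic, (x,y,z) mm, (u,v)); pose x,y(m),yaw
    def T(q,m):
        c,s=np.cos(q[2]),np.sin(q[2]); m=np.array(m)/1000
        return [q[0]+c*m[0]-s*m[1],q[1]+s*m[0]+c*m[1],m[2]+(q[3] if fz else 0)]
    f=lambda q:np.concatenate([proj(p,T(q,m))-np.array(uv) for p,m,uv in obs])
    r=least_squares(f,x0,loss="soft_l1"); return r.x,f(r.x).reshape(-1,2)
def uc(U,V,ox,oy,s=8): return ((U+.5)/s-.5+ox,(V+.5)/s-.5+oy)
E
python3 - <<'E'
from h import *
t=bot.camera("top"); s=bot.camera("scene")
cv2.imwrite("pics/b4.png",cv2.resize(s["color"][265:355,165:255,::-1],None,fx=6.5,fy=6.5,interpolation=cv2.INTER_CUBIC))
a=[(t,(33,22,30),uc(308,178,195,140)),(t,(33,-22,30),uc(270,268,195,140)),(t,(-57,22,14),uc(120,98,195,140)),(t,(-57,-22,14),uc(80,190,195,140)),(t,(95,15.5,16),uc(442,248,195,140)),(t,(95,-15.5,16),uc(410,318,195,140))]
b=[(s,(33,22,30),uc(285,228,255,165)),(s,(33,-22,30),uc(205,158,255,165)),(s,(95,15.5,16),uc(130,330,255,165)),(s,(95,-15.5,16),uc(78,280,255,165)),(s,(-57,22,14),uc(465,152,255,165)),(s,(-57,-22,14),uc(395,85,255,165))]
for o in (a,b,a+b):
    q,r=fit(o,[.57,.17,-2]); print(q[:2].round(4),np.degrees(q[2]).round(2)); print(r.round(1).tolist())
h=[(t,(-45,38,56),uc(228,118,310,135)),(t,(-45,-38,56),uc(198,300,310,135)),(t,(45,38,56),uc(468,170,310,135)),(t,(45,-38,56),uc(437,348,310,135)),(t,(-90,16,24),uc(93,162,310,135)),(t,(-90,-16,24),uc(82,238,310,135))]
q,r=fit(h,[.56,-.23,-1.75]); print(q[:2].round(4),np.degrees(q[2]).round(2)); print(r.round(1).tolist())
E
```

```text
[0.5761 0.1877] -114.74
[[0.4, -0.7], [-0.2, 0.1], [-0.1, -0.1], [-0.5, 0.1], [0.1, 0.4], [0.4, 0.1]]
[0.5815 0.1851] -115.66
[[0.3, 0.4], [-0.2, 0.1], [0.3, -0.1], [-0.4, -0.5], [0.9, 0.0], [-0.9, 0.0]]
[0.579  0.1868] -115.08
[[0.7, -1.4], [-0.0, -0.7], [0.2, -1.0], [-0.2, -0.8], [0.3, -0.3], [0.5, -0.7], [-0.2, -0.3], [-0.8, -0.5], [-0.0, -0.6], [-0.8, -1.0], [0.2, -0.7], [-1.6, -0.6]]
[ 0.56   -0.2312] -103.76
[[0.8, 0.2], [0.1, -0.0], [-1.9, -0.5], [-2.2, -0.1], [0.9, 0.4], [0.4, 0.1]]
```

View pics/b4.png

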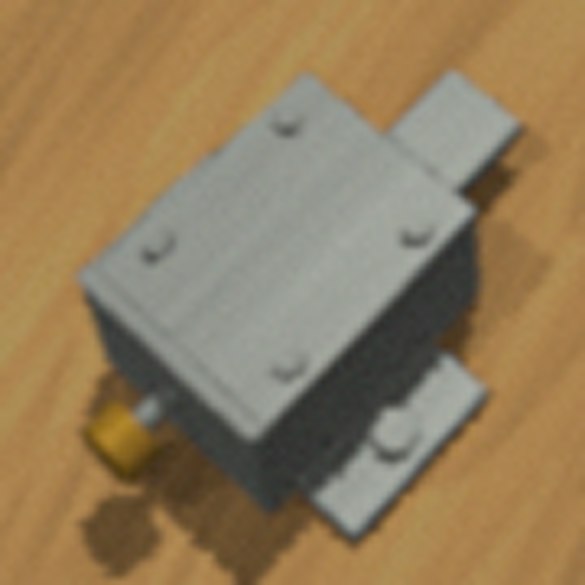

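```bash
python3 - <<'E'
from h import *
t=bot.camera("top"); s=bot.camera("scene")
h=[(t,(-45,38,56),uc(228,118,310,135)),(t,(-45,-38,56),uc(198,300,310,135)),(t,(-90,16,24),uc(93,162,310,135)),(t,(-90,-16,24),uc(82,238,310,135))]
w=lambda U,V:uc(U,V,165,265,6.5)
g=[(s,(-45,38,56),w(475,210)),(s,(-45,-38,56),w(310,75)),(s,(-90,16,24),w(522,128)),(s,(-90,-16,24),w(455,72))]
k=[(s,(45,38,56),w(255,440)),(s,(45,-38,56),w(85,275))]
for o in (h,g,g+k,h+g):
    q,r=fit(o,[.56,-.23,-1.75]); print(q[:2].round(4),np.degrees(q[2]).round(2)); print(r.round(1).tolist())
E
```

```text
[ 0.5617 -0.2296] -102.69
[[0.0, -0.1], [-0.2, -0.3], [0.2, 0.3], [-0.1, 0.1]]
[ 0.566  -0.2314] -104.28
[[0.3, 0.7], [-0.5, -0.4], [0.2, -0.2], [-0.1, -0.1]]
[ 0.5656 -0.2328] -104.54
[[-0.2, 1.3], [-0.9, -0.0], [-0.1, 0.4], [-0.4, 0.4], [0.8, -0.8], [0.8, -0.7]]
[ 0.5651 -0.2307] -103.7
[[0.6, -1.3], [-0.1, -1.6], [0.7, -1.1], [0.2, -1.4], [0.0, -0.0], [-0.9, -0.9], [-0.2, -0.9], [-0.6, -0.7]]
```

Request:
servo_tool(motion=[[[35,-34,0,0,0,0],[35,-34,0,0,0,0],[35,-34,0,0,0,0],[35,-34,0,0,0,0],[35,-34,0,0,0,0]]])

```text
time: 1.4
ee_pos: [0.2643, -0.323, 0.2504]
tcp_rot: [180.0, -0.0, 14.3]
wrist_force: [0.3, 0.3, -0.7]
opening: 0.0857
```

Request:
servo_tool(motion=[[[35,-34,0,0,0,0],[35,-34,0,0,0,0],[35,-34,0,0,0,0],[35,-34,0,0,0,0],[35,-34,0,0,0,0]]])

```text
time: 1.9
ee_pos: [0.3918, -0.1146, 0.2506]
tcp_rot: [180.0, -0.1, 14.4]
wrist_force: [0.4, -0.9, 0.7]
opening: 0.0855
```

Request:
servo_tool(motion=[[[35,-34,0,0,0,0],[35,-34,0,0,0,0],[35,-34,0,0,0,0],[35,-34,0,0,0,0],[35,-34,0,0,0,0]]])

```text
time: 2.4
ee_pos: [0.5192, 0.0937, 0.2504]
tcp_rot: [180.0, -0.0, 14.4]
wrist_force: [0.2, -1.0, 0.5]
opening: 0.0851
```

Request:
servo_tool(motion=[[[0,0,0,0,0,-0.14],[0,0,0,0,0,-0.14],[0,0,0,0,0,-0.14],[0,0,0,0,0,-0.14],[0,0,0,0,0,-0.14]]])

```text
time: 2.9
ee_pos: [0.5185, 0.0916, 0.2503]
tcp_rot: [-180.0, 0.0, 54.8]
wrist_force: [0.1, 0.7, 0.5]
opening: 0.0854
```

Request:
servo_tool(motion=[[[0,0,0,0,0,-0.09],[0,0,0,0,0,-0.09],[35,5,0,0,0,0],[35,5,0,0,0,0],[0,0,0,0,0,0]]])

```text
time: 3.4
ee_pos: [0.5587, 0.1532, 0.249]
tcp_rot: [-179.9, 0.0, 64.9]
wrist_force: [-0.0, -1.5, -0.4]
opening: 0.0851
```

```bash
python3 - <<'E'
from h import *
p=bot.camera("wrist"); cv2.imwrite("pics/c.png",p["color"][:,:,::-1])
R=np.array(p["R"]);print(-R.T@np.array(p["t"]),R[2]); o=bot.get_obs();print(o["ee_pos"],o["tcp_rot"])
E
```

```text
[0.5903535  0.22284336 0.37169261] [-0.12907298 -0.27308177 -0.95329246]
[0.55779603 0.15184009 0.24927778] [-1.79934667e+02  5.20505377e-02  6.48911119e+01]
```

View pics/c.png

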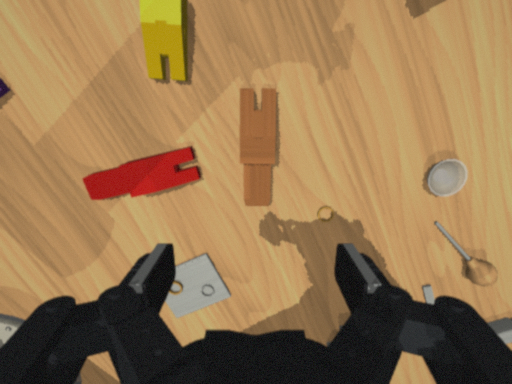

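```bash
python3 - <<'E'
import cv2
im=cv2.imread("pics/c.png")
cv2.imwrite("pics/c2.png",cv2.resize(im[80:215,225:295],None,fx=4.4,fy=4.4,interpolation=cv2.INTER_CUBIC))
E
```

```text
(no output)
```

View pics/c2.png

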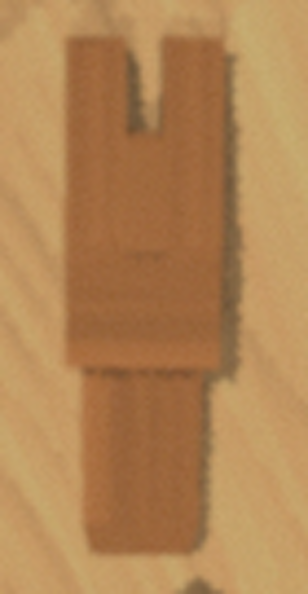

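```bash
python3 - <<'E'
from h import *
p=bot.camera("wrist")
w=lambda U,V:uc(U,V,225,80,4.4)
a=[(p,(33,22,30),w(221,369)),(p,(33,-22,30),w(67,367)),(p,(-57,22,14),w(223,38)),(p,(-57,-22,14),w(67,38)),(p,(95,15.5,16),w(203,552)),(p,(95,-15.5,16),w(89,552))]
q,r=fit(a,[.57,.17,-2]); print(q[:2].round(4),np.degrees(q[2]).round(2)); print(r.round(1).tolist())
o=bot.get_obs(); print(o["ee_pos"],o["tcp_rot"])
y=np.radians(o["tcp_rot"][2]);d=q[:2]-o["ee_pos"][:2]
print("toolxy mm",1000*(np.cos(y)*d[0]+np.sin(y)*d[1]),1000*(np.sin(y)*d[0]-np.cos(y)*d[1]),"turn z",-(q[2]+np.pi-y))
E
```

```text
[0.5768 0.1869] -115.1
[[0.1, -0.1], [0.1, 0.3], [0.4, -0.6], [-0.4, -0.6], [-2.3, 0.7], [1.1, 0.7]]
[0.55733504 0.15099176 0.2497075 ] [-1.79951970e+02  5.30935230e-02  6.48501871e+01]
toolxy mm 40.78117621338695 2.353967196654502 turn z -0.0008547969456809135
```

Request:
servo_tool(motion=[[[20,1,20,0,0,0],[21,1,40,0,0,0],[0,0,48,0,0,0],[0,0,40,0,0,0],[0,0,0,0,0,0]]], newtons=40, gripper=85)

```text
time: 4.0
ee_pos: [0.5733, 0.1851, 0.0967]
tcp_rot: [-179.6, 0.4, 64.8]
wrist_force: [0.4, 0.5, -1.5]
opening: 0.085
```

```bash
python3 - <<'E'
from h import *
p=bot.camera("wrist"); im=p["color"][:,:,::-1].copy()
q=[.5768,.1869,np.radians(-115.1)]
for m in [(33,22,30),(33,-22,30),(-57,22,14),(-57,-22,14),(95,15.5,16),(95,-15.5,16),(0,0,15)]:
    c,s=np.cos(q[2]),np.sin(q[2]);X=[q[0]+(c*m[0]-s*m[1])/1e3,q[1]+(s*m[0]+c*m[1])/1e3,m[2]/1e3]
    u=proj(p,X); cv2.circle(im,(int(round(u[0])),int(round(u[1]))),3,(0,255,0),1)
cv2.imwrite("pics/d.png",im); print(bot.get_obs()["ee_pos"])
E
```

```text
[0.57493479 0.18564392 0.1007531 ]
```

View pics/d.png

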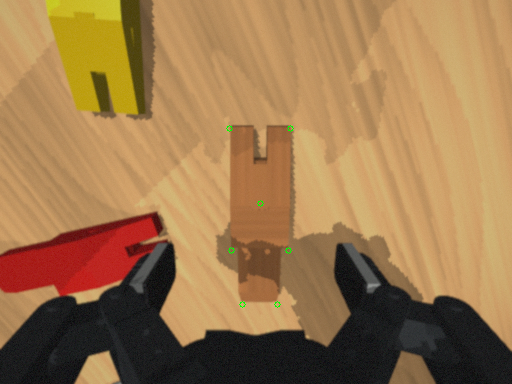

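Request:
servo_tool(motion=[[[3,1,30,0,0,0],[0,0,30,0,0,0],[0,0,15,0,0,0],[0,0,4,0,0,0],[0,0,0,0,0,0]]])

```text
time: 4.55
ee_pos: [0.5795, 0.1892, 0.025]
tcp_rot: [179.9, -0.1, 64.8]
wrist_force: [-0.2, -0.1, 0.4]
opening: 0.0848
```

Request:
servo_tool(motion=[[[0,0,0,0,0,0],[0,0,0,0,0,0],[0,0,0,0,0,0],[0,0,0,0,0,0],[0,0,0,0,0,0]]], gripper=30, newtons=40)

```text
time: 5.05
ee_pos: [0.5794, 0.1894, 0.0245]
tcp_rot: [179.9, -0.1, 64.8]
wrist_force: [-0.3, -0.2, 5.8]
opening: 0.0434
```

Request:
servo_tool(motion=[[[0,0,0,0,0,0],[0,0,0,0,0,0],[0,0,0,0,0,0],[0,0,0,0,0,0]]])

```text
time: 5.45
ee_pos: [0.5794, 0.1893, 0.0245]
tcp_rot: [179.9, -0.1, 64.8]
wrist_force: [-0.3, -1.0, 7.6]
opening: 0.0432
```

Request:
servo_tool(motion=[[[0,0,-10,0,0,0],[0,0,-30,0,0,0],[0,0,-40,0,0,0],[0,0,-40,0,0,0],[0,0,0,0,0,0]]])

```text
time: 5.95
ee_pos: [0.5809, 0.1898, 0.1502]
tcp_rot: [179.6, -0.4, 64.8]
wrist_force: [-0.1, 0.8, -0.8]
opening: 0.043
```

```bash
python3 - <<'E'
from h import *
p=bot.camera("wrist"); im=p["color"][:,:,::-1]
cv2.imwrite("pics/e.png",im); o=bot.get_obs();print(o["ee_pos"],o["tcp_rot"],o["wrist_force"],o["opening"])
E
```

```text
[0.58009172 0.18958839 0.14696029] [179.77563416  -0.21193587  64.79435619] [ 0.64891623  0.42143445 -1.80829902] 0.0432878942748511
```

View pics/e.png

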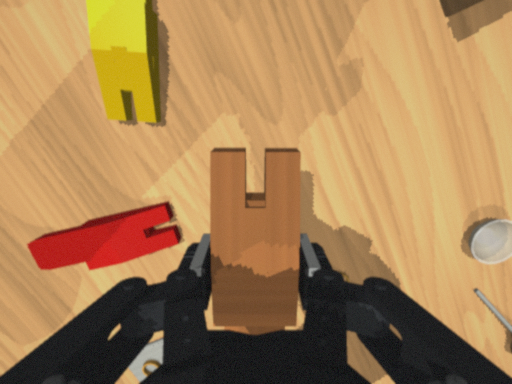

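```bash
python3 - <<'E'
from h import *
p=bot.camera("wrist"); o=bot.get_obs()
a=[(p,(-57,22,14),(300,152.5)),(p,(-57,-22,14),(210.5,152.5)),(p,(33,22,30),(297.5,327)),(p,(33,-22,30),(213,326))]
for k in (a[:2],a):
  for fz in (0,1):
    if fz: q,r=fit(k,[.57,.17,-2,.125],True)
    else:
        q,r=fit([(A,(b[0],b[1],b[2]+1000*(o["ee_pos"][2]-.0235)),c) for A,b,c in k],[.57,.17,-2])
    y=np.radians(o["tcp_rot"][2]);d=q[:2]-o["ee_pos"][:2]
    print(q,np.degrees(q[2]),"tool xy mm",1000*(np.cos(y)*d[0]+np.sin(y)*d[1]),1000*(np.sin(y)*d[0]-np.cos(y)*d[1]),r.round(1).tolist())
print(o["ee_pos"])
E
```

```text
[ 0.57850136  0.18764578 -2.01117088] -115.2316032934074 tool xy mm -1.8143219385939555 0.032900418793716274 [[0.2, 0.0], [-0.2, 0.0]]
[ 0.57847309  0.1875783  -2.01116583  0.12055148] -115.23131408317472 tool xy mm -1.8874173276122257 0.03606376210204729 [[-0.0, 0.0], [0.0, -0.0]]
[ 0.57845116  0.18761819 -2.01241608] -115.30294819349123 tool xy mm -1.8606696373722504 -0.0007641910810306587 [[0.2, 0.2], [-0.1, 0.0], [-1.1, -0.8], [0.7, 0.3]]
[ 0.578517    0.18774325 -2.0123625   0.12142012] -115.29987805758334 tool xy mm -1.7194735014985427 0.005536803439027218 [[0.4, -0.0], [-0.2, -0.1], [-0.9, -0.5], [0.6, 0.7]]
[0.57924434 0.18930133 0.14453329]
```

Request:
servo_tool(motion=[[[0,0,-20,0,0,-0.1],[0,0,-20,0,0,-0.097],[-46,8,-8,0,0,0],[-46,8,-8,0,0,0],[-46,8,-8,0,0,0]]])

```text
time: 6.55
ee_pos: [0.5679, 0.0482, 0.2058]
tcp_rot: [-179.8, 0.1, 76.1]
wrist_force: [0.7, -0.8, -0.5]
opening: 0.0432
```

Request:
servo_tool(motion=[[[-46,8,-8,0,0,0],[-46,8,-8,0,0,0],[-46,8,-8,0,0,0],[-46,8,-8,0,0,0],[-46,8,-8,0,0,0]]])

```text
time: 7.05
ee_pos: [0.5514, -0.1851, 0.246]
tcp_rot: [-179.9, -0.0, 76.1]
wrist_force: [0.6, 0.7, -1.0]
opening: 0.0433
```

Request:
servo_tool(motion=[[[-46,8,0,0,0,0],[-46,8,0,0,0,0],[-46,8,0,0,0,0],[0,0,0,0,0,0],[0,0,0,0,0,0]]])

```text
time: 7.55
ee_pos: [0.5418, -0.324, 0.2451]
tcp_rot: [-179.8, -0.1, 76.0]
wrist_force: [-0.4, 0.7, -1.1]
opening: 0.0429
```

```bash
python3 - <<'E'
from h import *
p=bot.camera("wrist"); im=p["color"][:,:,::-1]
cv2.imwrite("pics/f.png",im); o=bot.get_obs();print(o["ee_pos"],o["tcp_rot"],o["wrist_force"],o["opening"])
E
```

```text
[ 0.5420994  -0.32296437  0.24572497] [-1.79854136e+02 -6.24546760e-02  7.60388013e+01] [ 1.03785837  1.26880921 -0.11712298] 0.04326701457973045
```

View pics/f.png

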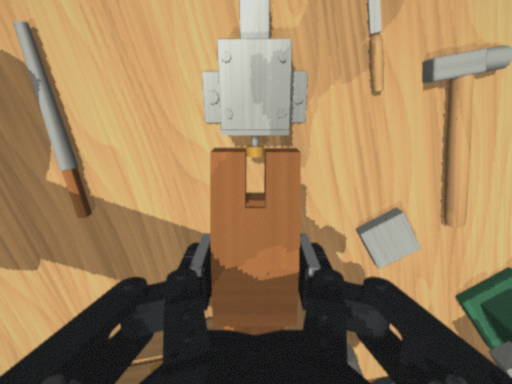

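```bash
python3 - <<'E'
import cv2
im=cv2.imread("pics/f.png")
cv2.imwrite("pics/f2.png",cv2.resize(im[0:150,195:315],None,fx=4,fy=4,interpolation=cv2.INTER_CUBIC))
E
```

```text
(no output)
```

View pics/f2.png

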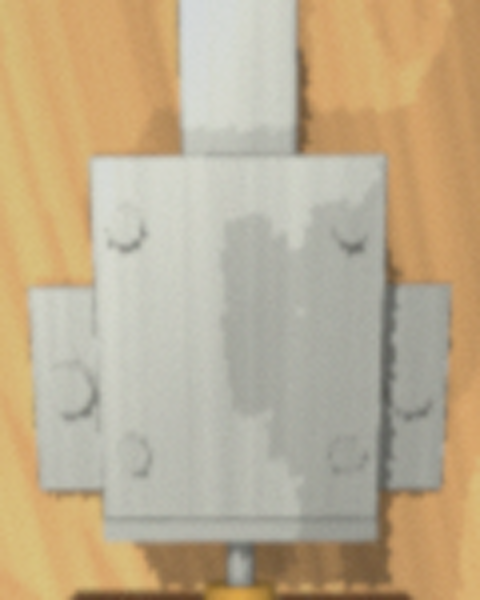

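```bash
python3 - <<'E'
from h import *
p=bot.camera("wrist"); o=bot.get_obs()
w=lambda U,V:uc(U,V,195,0,4)
f=[(p,(-45,38,56),w(386,156)),(p,(-45,-38,56),w(91,156))]
s=[(p,(45,38,56),w(378,518)),(p,(45,-38,56),w(104,518))]
b=[(p,(45,38,56),w(376,540)),(p,(45,-38,56),w(104,540))]
for k in (f,f+s,f+b):
    q,r=fit(k,[.56,-.23,-1.8])
    x=np.array([np.cos(q[2]),np.sin(q[2])]);yv=np.array([-x[1],x[0]])
    m=q[:2]-.045*x
    print(q[:2].round(4),np.degrees(q[2]).round(2),"mouth",m.round(4),r.round(1).tolist())
    # lug & ledge line y
    for z,pts in ((.008,[(30,288),(42,490),(452,288),(440,490)]),(.024,[(181,20),(183,150),(298,20),(295,150)])):
        print([((ray(p,*w(*c),z)[:2]-q[:2])@yv).round(4) for c in pts])
E
```

```text
[ 0.5634 -0.2292] -103.98 mouth [ 0.5742 -0.1856] [[0.8, 0.0], [-0.8, 0.0]]
[np.float64(-0.0629), np.float64(-0.0624), np.float64(0.064), np.float64(0.0636)]
[np.float64(-0.0156), np.float64(-0.0155), np.float64(0.0159), np.float64(0.0156)]
[ 0.5638 -0.229 ] -103.75 mouth [ 0.5745 -0.1853] [[1.0, -0.5], [-0.6, -0.1], [-0.0, 0.3], [-0.2, 0.5]]
[np.float64(-0.0632), np.float64(-0.063), np.float64(0.0637), np.float64(0.0631)]
[np.float64(-0.0156), np.float64(-0.0157), np.float64(0.0159), np.float64(0.0154)]
[ 0.5633 -0.2306] -103.74 mouth [ 0.5739 -0.1869] [[0.8, 1.3], [-0.7, 1.7], [0.3, -3.7], [-0.3, -3.5]]
[np.float64(-0.063), np.float64(-0.0628), np.float64(0.0639), np.float64(0.0633)]
[np.float64(-0.0155), np.float64(-0.0155), np.float64(0.016), np.float64(0.0156)]
```

Request:
servo_tool(motion=[[[42,0,10,0,0,0],[42,0,18,0,0,0],[42,0,20,0,0,0],[42,-1,20,0,0,0],[43,-1,20,0,0,0]]])

```text
time: 8.15
ee_pos: [0.5911, -0.1147, 0.1587]
tcp_rot: [180.0, -0.0, 76.2]
wrist_force: [0.6, 0.2, -0.6]
opening: 0.0429
```

Request:
servo_tool(motion=[[[42,0,20,0,0,0],[0,0,40,0,0,0],[0,0,27,0,0,0],[0,0,0,0,0,0],[0,0,0,0,0,0]]])

```text
time: 8.65
ee_pos: [0.6012, -0.0762, 0.073]
tcp_rot: [-180.0, -0.0, 76.2]
wrist_force: [0.4, -0.3, -1.1]
opening: 0.0429
```

```bash
python3 - <<'E'
from h import *
s=bot.camera("scene");t=bot.camera("top")
a=cv2.resize(s["color"][230:350,150:280,::-1],None,fx=4.5,fy=4.5,interpolation=cv2.INTER_CUBIC)
cv2.imwrite("pics/g1.png",a)
cv2.imwrite("pics/g2.png",cv2.resize(t["color"][110:210,280:390,::-1],None,fx=5,fy=5,interpolation=cv2.INTER_CUBIC))
o=bot.get_obs();print(o["ee_pos"],o["tcp_rot"],o["wrist_force"],o["opening"])
m=np.array([.5744,-.1855]);y=np.radians(o["tcp_rot"][2]);th=np.radians(-103.9)
d=m-np.array([np.cos(th),np.sin(th)])*.112-o["ee_pos"][:2]
print(1000*(np.cos(y)*d[0]+np.sin(y)*d[1]),1000*(np.sin(y)*d[0]-np.cos(y)*d[1]))
E
```

```text
[ 0.60233598 -0.07696715  0.07460228] [ 1.79830151e+02 -2.06902811e-02  7.60950589e+01] [ 0.43131839 -0.04540533 -0.40485038] 0.04303716507587651
-0.06572589652985078 -1.0452740366189772
```

View pics/g1.png

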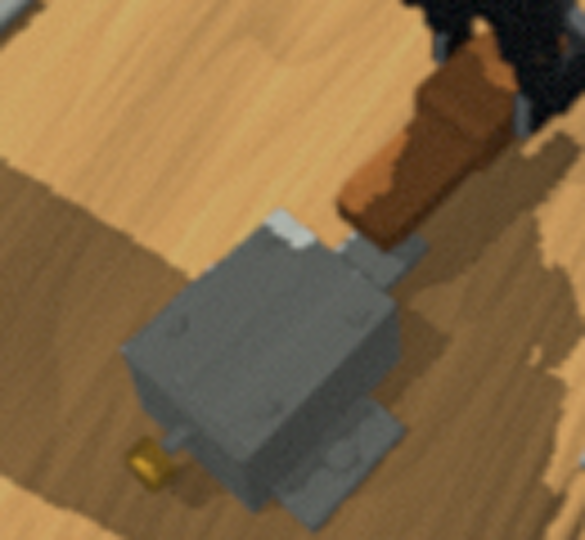

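View pics/g2.png

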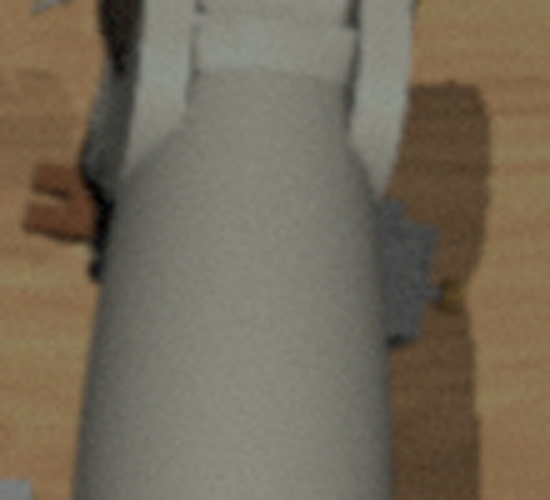

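Request:
servo_tool(motion=[[[0,-0.5,10,0,0,0],[0,0,8,0,0,0],[0,0,5,0,0,0],[0,0,0,0,0,0],[0,0,0,0,0,0]]])

```text
time: 9.25
ee_pos: [0.6008, -0.0771, 0.0492]
tcp_rot: [-180.0, -0.0, 76.1]
wrist_force: [-0.1, -0.5, -0.8]
opening: 0.0434
```

```bash
python3 - <<'E'
from h import *
s=bot.camera("scene")
im=s["color"][:,:,::-1].copy()
# project expected pin tongue corners given TCP
o=bot.get_obs();print(o["ee_pos"],o["tcp_rot"],o["wrist_force"],o["opening"])
y=np.radians(o["tcp_rot"][2])
tx=np.array([np.cos(y),np.sin(y),0]);px=-tx;py=np.array([-px[1],px[0],0]);g=o["ee_pos"]+px*.0018;g[2]-=.024
a=cv2.resize(im[230:330,180:290],None,fx=6,fy=6,interpolation=cv2.INTER_CUBIC)
for m in [(33,22,30),(33,-22,30),(95,15.5,16),(95,-15.5,16),(95,15.5,0)]:
    u=proj(s,g+px*m[0]/1e3+py*m[1]/1e3+np.array([0,0,m[2]/1e3])); cv2.circle(a,(int((u[0]-180+.5)*6),int((u[1]-230+.5)*6)),4,(0,255,0),1)
th=np.radians(-103.9);hx=np.array([np.cos(th),np.sin(th),0]);hy=np.array([-hx[1],hx[0],0]);mo=np.array([.5744,-.1855,0])
for m in [(0,38,56),(0,-38,56),(-45,16,24),(-45,-16,24)]:
    u=proj(s,mo+hx*m[0]/1e3+hy*m[1]/1e3+np.array([0,0,m[2]/1e3])); cv2.circle(a,(int((u[0]-180+.5)*6),int((u[1]-230+.5)*6)),4,(255,0,255),1)
cv2.imwrite("pics/i1.png",a)
E
```

```text
[ 0.60093328 -0.07706164  0.04935149] [-1.79996398e+02 -3.41403925e-03  7.60680621e+01] [-0.23143463  0.12377867 -0.66781646] 0.04322035888088882
```

View pics/i1.png

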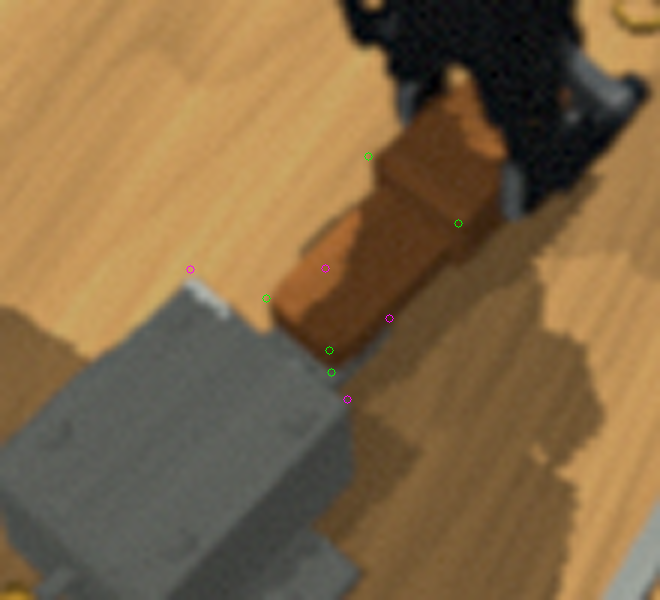

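Request:
servo_tool(motion=[[[-5,0,-0.5,0,0,0],[-5,0,0,0,0,0],[-5,0,0,0,0,0],[-4,0,0,0,0,0],[-3,0,0,0,0,0]]])

```text
time: 9.8
ee_pos: [0.5955, -0.0989, 0.0498]
tcp_rot: [180.0, 0.0, 76.1]
wrist_force: [0.8, -0.2, -0.3]
opening: 0.0434
```

Request:
servo_tool(motion=[[[-4,0,0,0,0,0],[-4,0,0,0,0,0],[-4,0,0,0,0,0],[-4,0,0,0,0,0],[-4,0,0,0,0,0]]])

```text
time: 10.3
ee_pos: [0.5908, -0.1181, 0.0498]
tcp_rot: [180.0, -0.0, 76.1]
wrist_force: [-0.3, -0.4, -0.6]
opening: 0.0434
```

Request:
servo_tool(motion=[[[-4,0,0,0,0,0],[-4,0,0,0,0,0],[-3,0,0,0,0,0],[-2,0,0,0,0,0],[0,0,0,0,0,0]]])

```text
time: 10.8
ee_pos: [0.5877, -0.1306, 0.0498]
tcp_rot: [180.0, -0.0, 76.1]
wrist_force: [-0.2, 0.3, -1.3]
opening: 0.0433
```

Request:
servo_tool(motion=[[[-1,0,0,0,0,0],[-1,0,0,0,0,0],[-1,0,0,0,0,0]]])

```text
time: 11.1
ee_pos: [0.587, -0.1333, 0.0498]
tcp_rot: [180.0, 0.0, 76.1]
wrist_force: [-0.4, 1.3, -0.4]
opening: 0.0433
```

Request:
servo_tool(motion=[[[-1,0,0,0,0,0],[-1,0,0,0,0,0]]])

```text
time: 11.3
ee_pos: [0.5865, -0.1353, 0.0498]
tcp_rot: [-180.0, 0.0, 76.1]
wrist_force: [-0.2, -0.0, -0.3]
opening: 0.0433
```

Request:
servo_tool(motion=[[[-1,0,0,0,0,0],[-1,0,0,0,0,0]]])

```text
time: 11.5
ee_pos: [0.5863, -0.1358, 0.05]
tcp_rot: [-180.0, -0.2, 76.1]
wrist_force: [1.2, 11.9, 1.6]
opening: 0.0436
```

Request:
servo_tool(motion=[[[-1,0,0,0,0,0],[-1,0,0,0,0,0]]])

```text
time: 11.7
ee_pos: [0.5861, -0.136, 0.0502]
tcp_rot: [-180.0, -0.4, 76.2]
wrist_force: [2.2, 21.5, 3.9]
opening: 0.0434
```

Request:
servo_tool(motion=[[[-1,0,0,0,0,0],[-1,0,0,0,0,0]]])

```text
time: 11.9
ee_pos: [0.586, -0.136, 0.0503]
tcp_rot: [-180.0, -0.6, 76.3]
wrist_force: [4.4, 32.1, 4.7]
opening: 0.0434
```

Request:
servo_tool(motion=[[[2,0,0,0,0,0],[2,0,0,0,0,0],[0,0,0.5,0,0,0],[0,0,0.5,0,0,0],[0,0,0,0,0,0]]])

```text
time: 12.4
ee_pos: [0.5864, -0.1358, 0.0493]
tcp_rot: [180.0, -0.2, 76.1]
wrist_force: [0.7, 9.2, 2.9]
opening: 0.0433
```

Request:
servo_tool(motion=[[[0,0,0.5,0,0,0],[0,0,0.5,0,0,0],[0,0,0,0,0,0]]])

```text
time: 12.7
ee_pos: [0.5866, -0.1359, 0.0484]
tcp_rot: [180.0, -0.2, 76.1]
wrist_force: [1.1, 9.8, 2.6]
opening: 0.0435
```

Request:
servo_tool(motion=[[[0,0,0.5,0,0,0],[0,0,0.5,0,0,0],[0,0,0,0,0,0]]])

```text
time: 13.0
ee_pos: [0.5866, -0.1359, 0.0484]
tcp_rot: [179.9, -0.2, 76.1]
wrist_force: [-1.5, 11.4, 10.3]
opening: 0.0435
```

Request:
servo_tool(motion=[[[0,0,0.5,0,0,0],[0,0,0.5,0,0,0],[0,0,0,0,0,0]]])

```text
time: 13.3
ee_pos: [0.5866, -0.1358, 0.0483]
tcp_rot: [179.9, -0.2, 76.1]
wrist_force: [-4.7, 11.3, 16.7]
opening: 0.0433
```

Request:
servo_tool(motion=[[[0,0,-1,0,0,0],[0,0,-0.5,0,0,0],[0,0,0,0,0,0]]])

```text
time: 13.6
ee_pos: [0.5866, -0.1359, 0.0484]
tcp_rot: [179.9, -0.2, 76.1]
wrist_force: [-0.6, 10.2, 7.3]
opening: 0.0433
```

Request:
servo_tool(motion=[[[0,0,0,0,0,0],[0,0,0,0,0,0],[0,0,0,0,0,0],[0,0,0,0,0,0],[0,0,0,0,0,0]]], gripper=85)

```text
time: 14.1
ee_pos: [0.586, -0.1373, 0.0472]
tcp_rot: [-180.0, 0.0, 76.1]
wrist_force: [0.3, -0.8, -0.1]
opening: 0.0848
```

Request:
servo_tool(motion=[[[0,0,-5,0,0,0],[0,0,-15,0,0,0],[0,0,-30,0,0,0],[0,0,-40,0,0,0],[0,0,-40,0,0,0]]])

```text
time: 14.6
ee_pos: [0.5857, -0.1371, 0.1799]
tcp_rot: [180.0, 0.0, 76.1]
wrist_force: [1.9, 0.6, -0.5]
opening: 0.0852
```

Request:
servo_tool(motion=[[[-10,0,-30,0,0,0],[-40,0,-10,0,0,0],[-40,0,0,0,0,0],[-40,0,0,0,0,0],[0,0,0,0,0,0]]])

```text
time: 15.1
ee_pos: [0.5535, -0.2672, 0.2186]
tcp_rot: [179.9, 0.1, 75.8]
wrist_force: [-0.9, 0.7, 1.2]
opening: 0.0849
```

```bash
python3 - <<'E'
from h import *
p=bot.camera("wrist"); s=bot.camera("scene")
cv2.imwrite("pics/j1.png",p["color"][:,:,::-1])
cv2.imwrite("pics/j2.png",cv2.resize(s["color"][210:350,150:300,::-1],None,fx=4,fy=4,interpolation=cv2.INTER_CUBIC))
o=bot.get_obs();print(o["ee_pos"],o["wrist_force"],o["opening"])
print(bot.look_for(s,"dish"))
E
```

```text
[ 0.55443426 -0.26411927  0.21834897] [0.70732566 0.27262602 0.68265922] 0.08455558705814313
[{'rect': [337.6, 245.4, 20.2, 14.5], 'confidence': 0.69}]
```

View pics/j1.png

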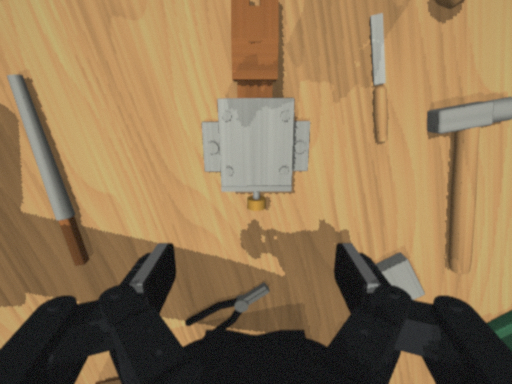

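View pics/j2.png

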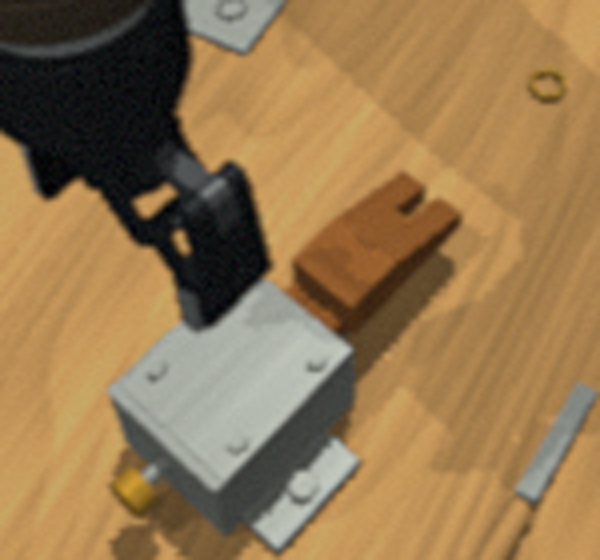

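```bash
python3 - <<'E'
from h import *
p=bot.camera("wrist"); im=p["color"][:,:,::-1]
cv2.imwrite("pics/k.png",cv2.resize(im[0:200,195:315],None,fx=3,fy=3,interpolation=cv2.INTER_CUBIC))
a=[(p,(-45,38,56),(294.5,98)),(p,(-45,-38,56),(218.5,98.5))]
q,r=fit(a,[.56,-.23,-1.8]);print(q[:2],np.degrees(q[2]),r.round(1).tolist())
x=np.array([np.cos(q[2]),np.sin(q[2])]);y=np.array([-x[1],x[0]]);m=q[:2]-.045*x
for c in [(232,80),(280,80)]:
    d=ray(p,*c,.054)[:2]-m; print("shoulder rel mouth",d@x,d@y)
for c in [(232,5),(281,5)]:
    d=ray(p,*c,.049)[:2]-m; print("rear",d@x,d@y)
E
```

```text
[ 0.56510438 -0.22638094] -103.5914525317523 [[0.9, 0.0], [-0.9, 0.0]]
shoulder rel mouth -0.016885938324735252 -0.023557210792638537
shoulder rel mouth -0.016603417014549326 0.022772491622138017
rear -0.08085119589997529 -0.021970668608894597
rear -0.08058618700538515 0.022743945583453298
```

View pics/k.png

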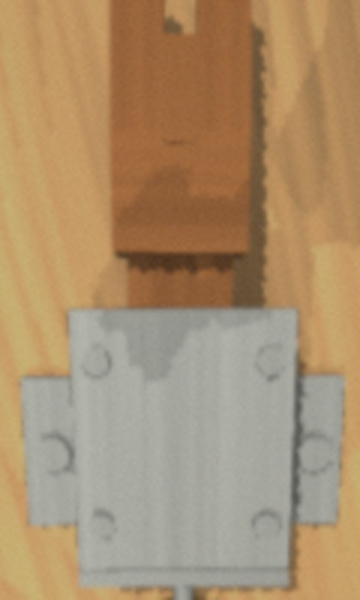

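```bash
python3 - <<'E'
from workcell import bot
print(bot.get_obs()["time"],bot.job_done())
E
```

```text
the job is handed in; nothing more can be done
15.3 None
```

I fitted the brown bench pin into the holder and handed the job in at 15.3 s. The hand-in gives no verdict.

**What I did:** I gripped the pin across its sides at 40 N and carried it to the slot. I pushed the tongue in until the force along the slot rose to 32 N, eased off to about 10 N, and lowered the pin until it rested on the ledge. Then I opened the gripper and moved it clear.

**Last checks:**
- **Depth:** contact came with the tongue about 45.8 mm in, inside the stop's 44–56 mm range. The wrist picture after release shows a shoulder gap of 16.7 mm, which means about 45.3 mm in. The two agree to about 0.5 mm, though I could not see the stop itself.
- **Alignment:** the pin sits within about 0.5 mm of the slot's middle line, and its angle error is well under 0.1 rad. It looks flat on the ledge, but I did not measure its tilt after release.
- **Clearance:** the gripper is open and about 0.2 m above the bench, with no force on the wrist beyond noise.
- **Dish:** it shows in the same place as at the start, within about 1–2 pixels in the scene picture.

**Disagreements:** the scene and top cameras differed by about 5 mm in where they put the pin and the holder. I relied on the wrist camera, which agreed to about 1 mm with where contact came.

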